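# Tip a dried clay disc out of its pocket and put it in the slaking bowl

### The job

A dried clay disc lies flush in the wooden block's pocket. Press its edge down at the finger notch on the block's far side, so that the disc tips into the hollow there and its near edge rises, then take it by the raised edge and lower it gently into the blue-and-white striped bowl at the front of the table, to the right of the block. Leave the bowl standing where it is.

Things in the scene. Friction and masses are not known exactly. Their poses are not given: they have to be found in the camera images.
- block: Pale wooden block fixed to the table, 41.5 mm high; origin on the table top under the pocket's centre, z up, x towards its notch side (away from the robot, within 0.35 rad of world x). It spans x -50 to +62, y -50 to +50 mm. An eight-sided pocket 71 mm across and 9.5 mm deep is sunk in its top; the far part of the pocket's floor is missing (see ledge).
- pocket (a point): Centre of the pocket, 36.5 mm above the table, at mid-thickness of the disc as it starts; axes as the block's. The tall wooden tool chest with an open lid stands fixed to the left of and behind the block (world y above about 0.1 m, beyond x = 0.5 m): swing the arm and wrist clear of it.
- disc: Plain grey dried clay disc, 67 mm across and 9 mm thick, about 50 g, hard; origin at the centre of its underside, z along its axis, up at the start. It starts flat in the pocket, its top about flush with the block's, with 1 to 2 mm play all round.
- bowl: Loose stoneware bowl, white with blue bands, 118 mm across the rim, 62 mm high, inside floor about 10 mm above the table; origin under its centre, z up. It stands at the front of the table, to the right of the block (another like it stands far back and is not meant).
- ledge (a point): Middle of the straight edge, along the block's y at x = +5 mm, where the pocket floor (32 mm above the table) ends and a well 26 mm deeper begins; its far wall slopes from x 38 mm (30 mm above the table) in to 32 mm (6 mm above). A disc pressed down beyond the ledge pivots on it, slides down the far wall and stays leaning by itself at 45 to 55 degrees, near edge about 15 mm above the block's top.
- notch (a point): Middle of the floor of the finger notch, 12 mm above the table. The notch is 38 mm wide (block y -19 to +19) and opens the pocket's far side from block x = 38 to 54 mm, so that a fingertip can follow the disc's far edge down to about 16 mm above the table at block x = 31 mm. If pressed less far the disc may stick half way, at 35 degrees or so; press further then.

How it is judged:
On the way:
1. the disc is tipped up in its pocket (angle between disc's own z axis and vertical above 0.6 rad and distance between disc and pocket below 0.045 m), for 0.2 s.
At the end, for the whole second after the job is handed in: The disc rests inside the striped bowl (its centre within 40 mm of the bowl's axis and below the rim), at rest; the bowl stands upright within 50 mm of where it was (horizontal distance between disc and bowl below 0.04 m and z of disc in the frame of bowl below 0.055 m and linear speed of disc below 0.03 m/s and angle between bowl's own z axis and vertical below 0.15 rad and distance of bowl from where it was at the start of the episode below 0.05 m); the robot touches nothing.
It fails at once if the disc is dropped hard into the bowl (faster than 1.2 m/s, a fall of over 7 cm) (horizontal distance between disc and bowl below 0.06 m and z of disc in the frame of bowl below 0.09 m and linear speed of disc above 1.2 m/s).
It fails at once if the bowl is tipped (angle between bowl's own z axis and vertical above 0.5 rad).
It also fails if it takes over 72 s, if anything falls off the work surface, if the arm or the gripper's body presses on something with over 40 N, if the wrist force passes 120 N, or if a joint passes its speed limit or range.

### The arm

A 6-joint arm with a two-finger parallel gripper is mounted at the origin on a cart in front of the work surface, level with it; the furniture and walls round the work are solid. World frame = base frame: x ahead of the robot, y to its left, z up, the work surface at z = 0. Lengths are in m, angles in rad, forces in N, time in s.
With the tool pointing down it reaches from about 0.4 to 0.925 m from the base axis. Payload 12.5 kg.
Tool frame: the origin (TCP) lies at the very end of the fingers, on their centre line; the grasp point (between the pads) lies 19 mm behind it; z points along the fingers, y is the line along which they close (so a half turn about z gives the same grasp; the last joint's range is limited). The gripper opens to 95 mm and grips with 3 to 60 N. Pads are 20 mm wide; open, the fingers measure 119 mm over their backs; the gripper's body (75 mm by 180 mm) begins 59 mm behind the grasp point.
Start: joints at [-1.424, 0.491, 1.559, -0, 1.092, -0.106], TCP at [0.156, -0.605, 0.215] pointing down, gripper open.
Joint ranges: [-3.1, 3.1], [-0.84, 2.19], [0.05, 2.79], [-1.13, 4.28], [0.06, 2.93], [-2.69, 2.69]. Speed limits (rad/s): [2.22, 2.22, 2.79, 3.14, 3.14, 3.14].

### API

Orientations are given as a unit quaternion [w, x, y, z].
In Python, from bench import status, vision, job gives the robot as it stands.
- The arm moves only by the tool carry_out, never from a script. Its arguments are lists of equal length, an entry for each row: "translation": the shift along the world's x, y, z as a fraction of full scale, a list of three; "yaw": the turn about the world's z as a fraction of full scale; "gripper": the opening, from 0 (shut) to 1 (fully open). In form: {"translation": [[tx, ty, tz], ...], "yaw": [yaw, ...], "gripper": [gripper, ...]}. A call has 1 to 12 rows; each row shifts and turns the commanded pose from where the row before left it; what a row does not reach is not made up. Full scale, the value 1, is 0.2 m for a shift and 60 degrees for a turn. A row lasts 1/12 s, in which the tool goes at most 41.7 mm and 7.16 degrees, less where a joint would pass 70% of its speed; a pose out of reach is approached as far as the arm can. A call with a number of a shift or a turn outside -1 to 1 is refused whole. A call with a gripper value outside its range is refused whole. The fingers move at their own pace and stop on an object; "force" is the grip in N (left out, the last holds). Time passes only in rows, so rows that do not move let the fingers close. It gives the time, the measured TCP pose, the force, the opening and the grip force at its end, in the units of the state.
- status.get_state(): the state, without advancing time (a new reading comes with each control period).
- vision.capture(name): name is "scene" or "top"; returns a dict with "img" (420x560x3 uint8, red, green, blue), "fx", "fy", "cx", "cy" (pixels), "view" (4x4, takes a point from world to camera coordinates). Camera axes: x right, y up, looking along -z (the intrinsics and any distortion apply to the point x, -y, -z); pixel columns grow to the right and rows downward; lengths in m; the calibration is good to about 2 mm. A picture is of the moment at which its call begins. There is no depth.
- job.finish_job(): hands the job in; it is judged then, once.
The state is a dict: "time_s": time; "qpos": joint angles; "joint_vel": joint speeds; "joint_efforts": joint torques, N m; "tcp_pos": TCP position; "ee_rot": TCP orientation; "contact_force": force on the tool from outside, world axes, zero at the start; "ft_torque": the same for the moment, N m; "width": finger opening in m; "gripper_force": force on a finger pad.
Only numpy, scipy, OpenCV 4.12 (cv2) and the standard library are available. Lean on these libraries where they do the work, as an engineer would, in place of code of your own. Each camera call takes 0.05 s, during which the arm holds its last target. There are 200 camera calls.

## Working session

There is one attempt and no reset: what is moved stays moved. The work goes in short steps, Python scripts to look and compute and a tool call to move; the robot and the scene stay as the last step left them, time stands still between calls to the robot, and variables do not carry over. Pictures are saved under pics/ and viewed, at most 10 in all, crops included, and the job is handed in when it is done.

Besides the shell and the picture viewer there is one more tool, called as name(argument=value, ...) on one line, values as JSON. carry_out: Moves the arm, as the interface text tells. Shift numbers are shares of 0.2 m and turn numbers shares of 60 degrees, none past 1 either way. Its arguments: {"type":"object","properties":{"translation":{"type":"array","items":{"type":"array","items":{"type":"number","minimum":-1,"maximum":1}}},"yaw":{"type":"array","items":{"type":"number","minimum":-1,"maximum":1}},"gripper":{"type":"array","items":{"type":"number"}},"force":{"type":"number"}},"required":["translation","yaw","gripper"]}

```bash
ls; mkdir -p pics; python3 - <<'E'
from bench import status, vision
import cv2,numpy as np
for n in("scene","top"):
    c=vision.capture(n); cv2.imwrite(f"pics/{n}0.png",c["img"][...,::-1]); np.savez(f"{n}0.npz",**c)
    print(n,{k:(np.round(v,4).tolist()) for k,v in c.items() if k!="img"})
print(status.get_state())
E
```

```text
pics
scene {'fx': 529.5013, 'fy': 529.5013, 'cx': 285.0652, 'cy': 210.7371, 'view': [[-0.9068, -0.4212, -0.0163, 0.3691], [0.2438, -0.5557, 0.7948, -0.2815], [-0.3438, 0.7168, 0.6067, -0.7627], [0.0, 0.0, 0.0, 1.0]]}
top {'fx': 460.3759, 'fy': 460.3759, 'cx': 291.1405, 'cy': 205.1599, 'view': [[0.0075, -1.0, -0.0043, -0.1785], [0.9942, 0.007, 0.1072, -0.5086], [-0.1072, -0.005, 0.9942, -0.8595], [0.0, 0.0, 0.0, 1.0]]}
{'time_s': 0.1, 'qpos': array([-1.42359690e+00,  4.91462271e-01,  1.55941241e+00,  1.65422534e-05,
        1.09171066e+00, -1.05592423e-01]), 'joint_vel': array([-0.00113557, -0.00133403, -0.00285004,  0.00023395,  0.00116221,
       -0.00013817]), 'joint_efforts': array([ 2.62591340e-03, -6.13623405e+01, -2.58606845e+01,  6.93987287e-02,
        4.69782797e-02, -5.33714751e-05]), 'tcp_pos': array([ 0.15631411, -0.60489977,  0.21413495]), 'ee_rot': array([-4.96387829e-04,  9.92023023e-01,  1.26055844e-01, -2.98846400e-06]), 'contact_force': array([-0.95141875,  0.06115738, -0.09299813]), 'ft_torque': array([-0.02372111,  0.02150809,  0.03119144]), 'gripper_force': 0.0, 'width': 0.09476810014721743}
```

View pics/scene0.png

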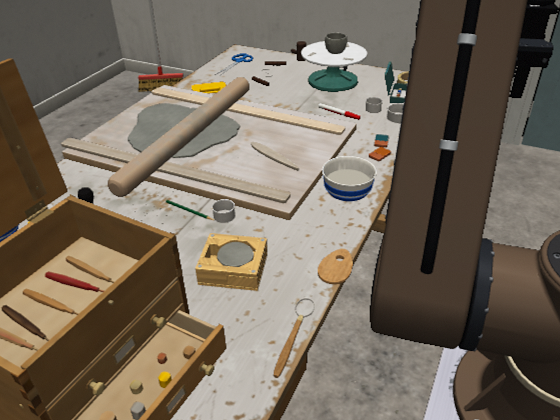

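View pics/top0.png

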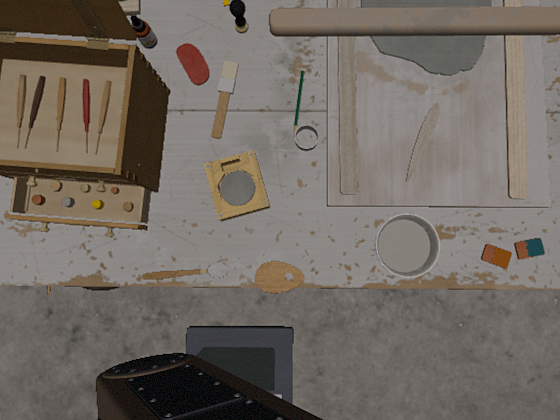

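The scene view shows the block near (232,262) and the bowl at (349,178). The top view shows the disc at about (237,188), the notch at (232,162) and the bowl at (407,246).

```bash
cat >h.py <<'E'
import numpy as np,cv2
def ray(c,u,v):
    V=np.array(c["view"]);R=V[:3,:3];o=-R.T@V[:3,3]
    d=R.T@np.array([(u-c["cx"])/c["fx"],-(v-c["cy"])/c["fy"],-1.]);return o,d
def plane(c,u,v,z):
    o,d=ray(c,u,v);return (o+d*(z-o[2])/d[2])
def proj(c,p):
    V=np.array(c["view"]);q=V[:3,:3]@np.array(p)+V[:3,3]
    return c["cx"]+c["fx"]*q[0]/-q[2], c["cy"]-c["fy"]*q[1]/-q[2]
E
python3 - <<'E'
from h import *
c=np.load("top0.npz");im=c["img"];h=cv2.cvtColor(im,cv2.COLOR_RGB2HSV)
m=((h[...,1]>70)&(h[...,0]<30)&(h[...,2]>110)).astype(np.uint8);r=np.zeros_like(m);r[140:230,195:280]=1;m*=r
k=max(cv2.findContours(m,0,1)[0],key=cv2.contourArea);b=cv2.minAreaRect(k);print(b)
P=[plane(c,*p,0.0415)for p in cv2.boxPoints(b)];print(np.round(P,4));print(np.mean(P,0))
for i in range(4):
    d=P[(i+1)%4]-P[i];print(np.linalg.norm(d),np.arctan2(d[1],d[0]))
g=((h[...,1]<45)&(h[...,2]>60)).astype(np.uint8);g2=np.zeros_like(g);cv2.circle(g2,(238,188),24,1,-1);g*=g2
k=max(cv2.findContours(g,0,1)[0],key=cv2.contourArea);e=cv2.fitEllipse(k);print("disc",e,plane(c,*e[0],.041))
# bowl rim
r=((h[...,1]<40)&(h[...,2]>150)).astype(np.uint8)
o=im[195:295,360:455];cr=im[140:230,195:280]
cv2.imwrite("pics/c1.png",np.hstack([cv2.resize(cr,(400,424),interpolation=2),cv2.resize(o,(400,424),interpolation=2)])[...,::-1])
E
```

```text
((235.9807891845703, 184.59613037109375), (58.1489372253418, 52.798885345458984), 74.74488067626953)
[[ 0.5874 -0.0053  0.0415]
 [ 0.6151 -0.1024  0.0415]
 [ 0.507  -0.1332  0.0415]
 [ 0.48   -0.0373  0.0415]]
[ 0.54736098 -0.06954401  0.0415    ]
0.10098151336369483 -1.2925966232196378
0.11237180857055461 -2.8644763101118738
0.09964348747062264 1.845868298775903
0.11206669086332485 0.28905750684720666
disc ((236.97779846191406, 187.5514373779297), (33.08195114135742, 34.190975189208984), 37.78459548950195) [ 0.54138545 -0.07153277  0.041     ]
```

View pics/c1.png

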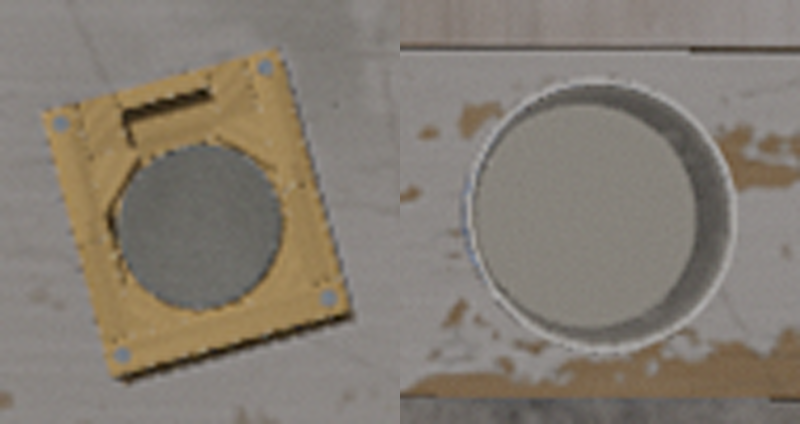

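The crop shows the notch near (165,112), the disc centred at (202,227), and the bowl rim spanning x 466–736 and y 77–352. That puts the pocket at about (0.5415,-0.0713), yaw about 0.279. Next I close the fingers and travel to the point above the notch.

```bash
python3 - <<'E'
from h import *
c=np.load("top0.npz")
print(plane(c,407.7,245.6,.062), plane(c,375.7,245.6,.062),plane(c,439.8,245.6,.062))
E
```

```text
[ 0.43320673 -0.38884061  0.062     ] [ 0.43277299 -0.33033392  0.062     ] [ 0.43364157 -0.44749548  0.062     ]
```

carry_out(translation=[[0.12,0.15,0],[0.12,0.15,0],[0.12,0.15,0],[0.12,0.15,0],[0.12,0.15,0],[0.12,0.15,0],[0.12,0.15,0],[0.12,0.15,0],[0.12,0.15,0],[0.12,0.15,0],[0.12,0.15,0],[0.12,0.15,0]], yaw=[0.025,0,0,0,0,0,0,0,0,0,0,0], gripper=[0,0,0,0,0,0,0,0,0,0,0,0], force=20)

```text
time_s: 1.1
tcp_pos: [0.4451, -0.2434, 0.2146]
ee_rot: [-0.0, 0.99, 0.139, -0.0]
contact_force: [0.7, -1.5, -0.4]
width: 0.0209
gripper_force: 0.0
```

carry_out(translation=[[0.11,0.153,0],[0.11,0.153,0],[0.11,0.153,0],[0.11,0.153,0],[0.11,0.153,0],[0.118,0.155,0],[0,0,-0.15],[0,0,-0.15],[0,0,-0.15],[0,0,-0.15],[0,0,-0.07],[0,0,0]], yaw=[0,0,0,0,0,0,0,0,0,0,0,0], gripper=[0,0,0,0,0,0,0,0,0,0,0,0])

```text
time_s: 2.1
tcp_pos: [0.5763, -0.0607, 0.0773]
ee_rot: [-0.001, 0.99, 0.139, -0.003]
contact_force: [-0.2, 0.3, 0.7]
width: 0.0005
gripper_force: 0.0
```

```bash
python3 - <<'E'
from h import *
from bench import status,vision
s=status.get_state();print(s["tcp_pos"],s["ee_rot"],s["width"],s["time_s"])
c=vision.capture("scene");t=vision.capture("top")
a=cv2.resize(c["img"][190:300,175:295],(400,367),interpolation=2)
b=cv2.resize(t["img"][130:240,180:300],(400,367),interpolation=2)
cv2.imwrite("pics/p1.png",np.hstack([a,b])[...,::-1])
E
```

```text
[ 0.57626824 -0.06074713  0.07730132] [-0.00099261  0.99027992  0.13905749 -0.00277524] 0.0005032900179085478 2.1
```

View pics/p1.png

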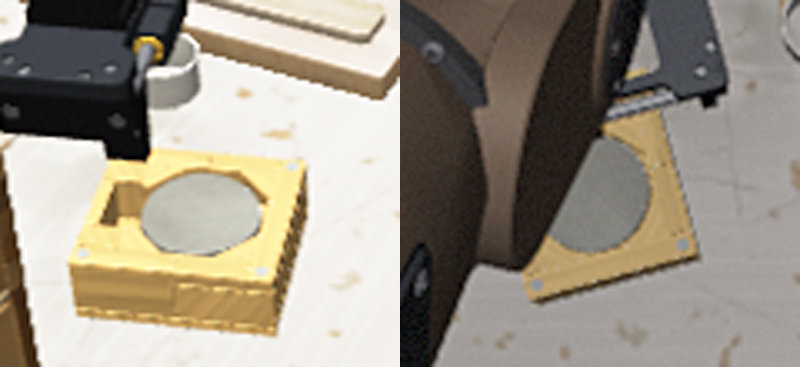

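The left crop (scene) shows the closed fingertip at about (128,150), hanging over the notch side. The right crop (top) shows the disc still flat in its pocket. I'll press down slowly.

carry_out(translation=[[0.005,0,-0.06],[0,0,-0.05],[0,0,-0.03],[0,0,-0.02],[0,0,-0.02],[0,0,-0.02],[0,0,-0.02],[0,0,-0.02],[0,0,0]], yaw=[0,0,0,0,0,0,0,0,0], gripper=[0,0,0,0,0,0,0,0,0])

```text
time_s: 2.95
tcp_pos: [0.5787, -0.0611, 0.0319]
ee_rot: [-0.0, 0.99, 0.139, -0.0]
contact_force: [0.2, 0.2, -0.1]
width: 0.0003
gripper_force: 0.0
```

carry_out(translation=[[0,0,-0.015],[0,0,-0.015],[0,0,-0.015],[0,0,-0.015],[0,0,-0.015],[0,0,0],[0,0,0],[0,0,0]], yaw=[0,0,0,0,0,0,0,0], gripper=[0,0,0,0,0,0,0,0])

```text
time_s: 3.62
tcp_pos: [0.579, -0.0612, 0.0177]
ee_rot: [0.0, 0.99, 0.139, 0.0]
contact_force: [1.2, 0.5, 0.5]
width: 0.0004
gripper_force: 0.2
```

```bash
python3 - <<'E'
from h import *
from bench import status,vision
c=vision.capture("scene");t=vision.capture("top")
a=cv2.resize(c["img"][190:300,175:295],(400,367),interpolation=2)
b=cv2.resize(t["img"][130:240,180:300],(400,367),interpolation=2)
cv2.imwrite("pics/p2.png",np.hstack([a,b])[...,::-1])
E
```

```text
(no output)
```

View pics/p2.png

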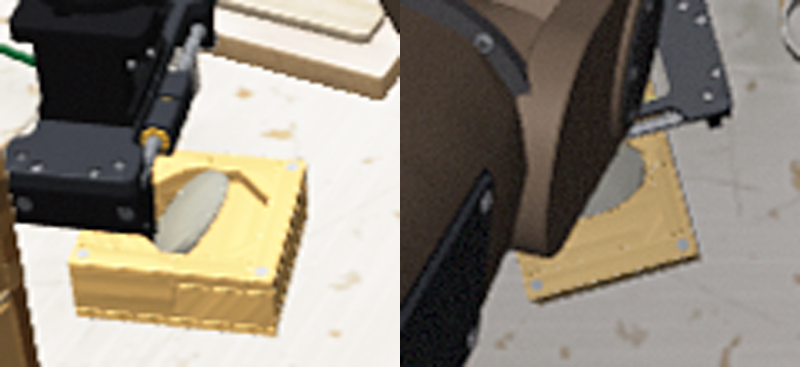

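The disc is now tipped, with its raised edge near (215,175) in the left crop. I'll press a touch further, then raise straight up.

carry_out(translation=[[-0.005,0,-0.006],[-0.005,0,-0.006],[0,0,0],[0,0,0],[0.005,0,0.03],[0.005,0,0.07],[0,0,0.15],[0,0,0.15],[0,0,0.15],[0,0,0.05],[0,0,0],[0,0,0]], yaw=[0,0,0,0,0,0,0,0,0.1,0.1,0.1,0.1], gripper=[0,0,0,0,0,0,0,0,0,0.2,0.5,0.5])

```text
time_s: 4.72
tcp_pos: [0.5788, -0.0612, 0.1365]
ee_rot: [0.0, 0.939, 0.344, 0.0]
contact_force: [0.5, 0.7, -1.1]
width: 0.0152
gripper_force: 0.0
```

carry_out(translation=[[0,0,0],[0,0,0],[0,0,0],[0,0,0],[0,0,0],[0,0,0],[0,0,0],[0,0,0],[0,0,0],[0,0,0],[0,0,0],[0,0,0]], yaw=[0.1,0.1,0.1,0.1,0.1,0.1,0.1,0.1,0.1,0.1,0.1,0], gripper=[0.5,0.5,0.5,0.5,0.5,0.5,0.5,0.5,0.5,0.5,0.5,0.5])

```text
time_s: 5.72
tcp_pos: [0.5785, -0.0611, 0.1352]
ee_rot: [-0.0, 0.6, 0.8, -0.0]
contact_force: [-0.7, -0.4, 0.7]
width: 0.0473
gripper_force: 0.0
```

```bash
python3 - <<'E'
from h import *
from bench import status,vision
print(status.get_state()["width"])
c=vision.capture("scene");t=vision.capture("top")
np.savez("scene3.npz",**c);np.savez("top3.npz",**t)
a=cv2.resize(c["img"][190:300,175:295],(400,367),interpolation=2)
b=cv2.resize(t["img"][130:240,180:300],(400,367),interpolation=2)
cv2.imwrite("pics/p3.png",np.hstack([a,b])[...,::-1])
E
```

```text
0.04730805838953582
```

View pics/p3.png

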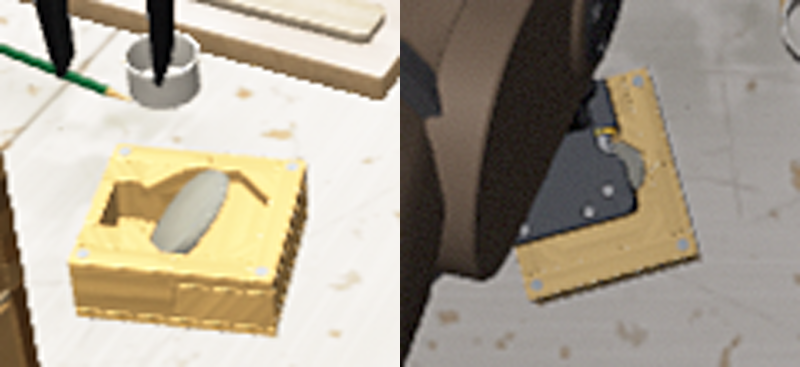

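The disc leans steadily on its own in the left crop, with its face running from (165,250) to (220,172). I'll open wider, centre over block x of about +8 mm, and go down to z 0.045.

carry_out(translation=[[-0.07,-0.02,0],[-0.076,-0.02,0],[0,0,0],[0,0,0],[0,0,-0.1],[0,0,-0.1],[0,0,-0.1],[0,0,-0.08],[0,0,-0.04],[0,0,-0.03],[0,0,0],[0,0,0]], yaw=[0,0,0,0,0,0,0,0,0,0,0,0], gripper=[0.7,0.7,0.7,0.7,0.7,0.7,0.7,0.7,0.7,0.7,0.7,0.7])

```text
time_s: 6.82
tcp_pos: [0.5502, -0.0692, 0.0456]
ee_rot: [0.0, 0.602, 0.798, 0.0]
contact_force: [0.0, 0.3, -0.9]
width: 0.0666
gripper_force: 0.0
```

carry_out(translation=[[0,0,0],[0,0,0],[0,0,0],[0,0,0],[0,0,0],[0,0,0],[0,0,0],[0,0,0],[0,0,0],[0,0,0],[0,0,0],[0,0,0]], yaw=[0,0,0,0,0,0,0,0,0,0,0,0], gripper=[0.6,0.55,0.5,0.45,0.4,0.35,0.3,0.25,0.2,0.15,0.1,0.05], force=10)

```text
time_s: 7.82
tcp_pos: [0.5464, -0.0695, 0.0456]
ee_rot: [-0.003, 0.602, 0.799, -0.002]
contact_force: [-18.9, -7.3, 16.5]
width: 0.0267
gripper_force: 10.0
```

The disc is jammed against the far wall. I'll shift back a few mm toward the robot to balance the pads and lift slightly.

carry_out(translation=[[-0.01,-0.003,0],[-0.01,-0.003,0],[-0.01,-0.003,0.005],[0,0,0.005],[0,0,0.01],[0,0,0]], yaw=[0,0,0,0,0,0], gripper=[0.05,0.05,0.05,0.05,0.05,0.05])

```text
time_s: 8.32
tcp_pos: [0.5439, -0.071, 0.0496]
ee_rot: [0.0, 0.602, 0.799, 0.0]
contact_force: [-5.1, -1.6, 5.9]
width: 0.016
gripper_force: 9.4
```

```bash
python3 - <<'E'
from h import *
from bench import status,vision
c=vision.capture("scene")
a=cv2.resize(c["img"][170:300,155:295],(700,650)[:2],interpolation=2)
cv2.imwrite("pics/p4.png",cv2.resize(a,(600,557))[...,::-1])
E
```

```text
(no output)
```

View pics/p4.png

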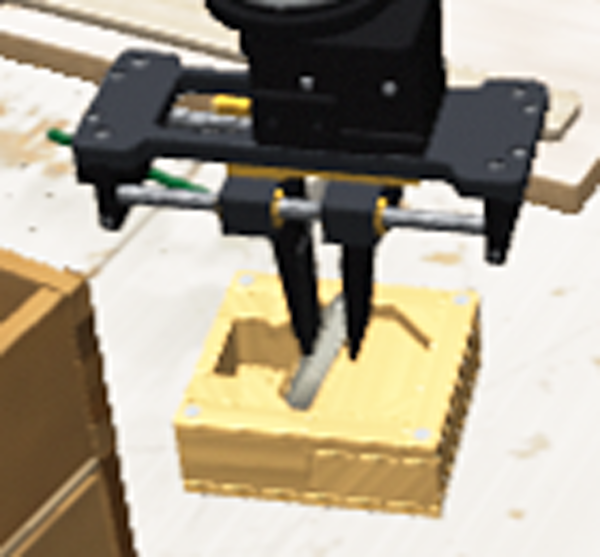

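The picture shows the disc steep between the fingers, its lower rim at about (300,400) and its top at about (335,310); the width is 16 mm. I'll lift slowly so it can align.

carry_out(translation=[[-0.005,0,0.01],[0,0,0.015],[0,0,0.015],[0,0,0.02],[0,0,0.02],[0,0,0.02],[0,0,0]], yaw=[0,0,0,0,0,0,0], gripper=[0,0,0,0,0,0,0], force=15)

```text
time_s: 8.95
tcp_pos: [0.5431, -0.0709, 0.0701]
ee_rot: [0.001, 0.602, 0.799, 0.0]
contact_force: [2.7, 0.6, 1.6]
width: 0.0099
gripper_force: 14.2
```

The width of 9.9 mm means the disc is aligned and held. I'll grip firmer and lift clear.

carry_out(translation=[[0,0,0],[0,0,0.05],[0,0,0.08],[0,0,0.1],[0,0,0.1],[0,0,0.1],[0,0,0.05],[0,0,0]], yaw=[0,0,0,0,0,0,0,0], gripper=[0,0,0,0,0,0,0,0], force=25)

```text
time_s: 9.62
tcp_pos: [0.543, -0.0711, 0.1673]
ee_rot: [0.001, 0.602, 0.799, 0.0]
contact_force: [0.3, -0.4, -0.1]
width: 0.0077
gripper_force: 24.9
```

```bash
python3 - <<'E'
from h import *
from bench import status,vision
print(status.get_state()["tcp_pos"])
c=vision.capture("scene");np.savez("scene5.npz",**c)
cv2.imwrite("pics/p5.png",cv2.resize(c["img"][130:290,140:340],(700,560),interpolation=2)[...,::-1])
print(proj(c,status.get_state()["tcp_pos"]))
E
```

```text
[ 0.54300664 -0.07111965  0.16731216]
(np.float64(228.75029765302133), np.float64(197.78944863849551))
```

View pics/p5.png

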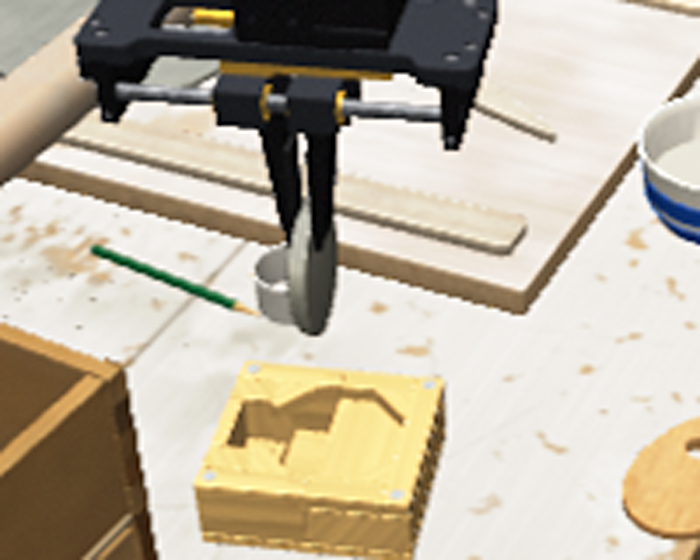

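The disc hangs vertical: fingertip at (310,237), disc bottom at (315,333), so its bottom is about 57 mm below the TCP. Next I carry it over the bowl.

carry_out(translation=[[-0.025,-0.06,0],[-0.045,-0.13,0],[-0.048,-0.14,0],[-0.048,-0.14,0],[-0.048,-0.14,0],[-0.048,-0.14,0],[-0.048,-0.14,0],[-0.048,-0.14,0],[-0.048,-0.14,0],[-0.048,-0.14,0],[-0.048,-0.14,0],[-0.048,-0.14,0]], yaw=[0,0,0,0,0,0,0,0,0,0,0,0], gripper=[0,0,0,0,0,0,0,0,0,0,0,0])

```text
time_s: 10.67
tcp_pos: [0.4309, -0.3904, 0.1637]
ee_rot: [-0.001, 0.602, 0.798, 0.0]
contact_force: [0.4, -0.4, -0.6]
width: 0.0081
gripper_force: 24.9
```

carry_out(translation=[[0,0,0],[0,0,-0.05],[0,0,-0.08],[0,0,-0.08],[0,0,-0.08],[0,0,-0.06],[0,0,-0.05],[0,0,-0.03],[0,0,-0.02],[0,0,0]], yaw=[0,0,0,0,0,0,0,0,0,0], gripper=[0,0,0,0,0,0,0,0,0,0])

```text
time_s: 11.5
tcp_pos: [0.4326, -0.3884, 0.0744]
ee_rot: [-0.001, 0.602, 0.799, 0.0]
contact_force: [-0.6, -0.8, -1.2]
width: 0.008
gripper_force: 24.9
```

```bash
python3 - <<'E'
from h import *
from bench import status,vision
c=vision.capture("scene");t=vision.capture("top")
a=cv2.resize(c["img"][110:220,290:410],(400,367),interpolation=2)
b=cv2.resize(t["img"][190:300,350:470],(400,367),interpolation=2)
cv2.imwrite("pics/p6.png",np.hstack([a,b])[...,::-1])
E
```

```text
(no output)
```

View pics/p6.png

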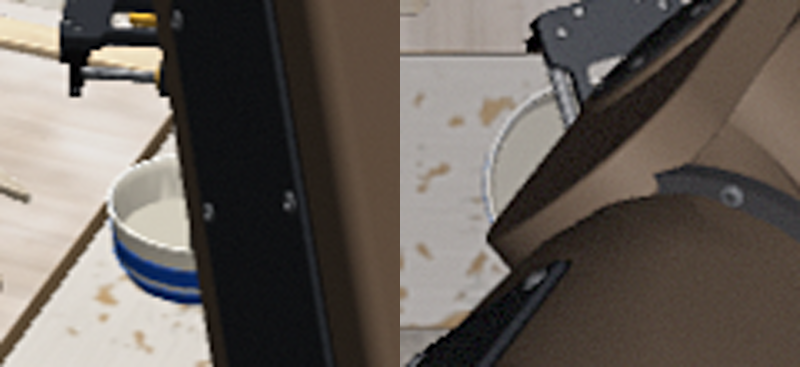

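The arm hides the disc, but the bowl is undisturbed (left rim near (110,205)). I'll lower in small steps while watching the force.

carry_out(translation=[[0,0,-0.01],[0,0,-0.01],[0,0,-0.01],[0,0,0]], yaw=[0,0,0,0], gripper=[0,0,0,0])

```text
time_s: 11.93
tcp_pos: [0.4327, -0.3889, 0.0691]
ee_rot: [-0.0, 0.602, 0.799, 0.0]
contact_force: [-0.2, 0.6, -1.0]
width: 0.0082
gripper_force: 24.9
```

carry_out(translation=[[0,0,-0.01],[0,0,-0.01],[0,0,0]], yaw=[0,0,0], gripper=[0,0,0])

```text
time_s: 12.18
tcp_pos: [0.4326, -0.3888, 0.0649]
ee_rot: [-0.0, 0.602, 0.799, 0.0]
contact_force: [-0.8, -0.4, -1.1]
width: 0.008
gripper_force: 24.9
```

carry_out(translation=[[0,0,-0.01],[0,0,-0.01],[0,0,0]], yaw=[0,0,0], gripper=[0,0,0])

```text
time_s: 12.43
tcp_pos: [0.4331, -0.3892, 0.062]
ee_rot: [0.001, 0.602, 0.799, -0.0]
contact_force: [-1.1, 1.6, 9.5]
width: 0.0079
gripper_force: 25.1
```

Contact with the bowl floor (9.5 N up). I'll back off slightly and release slowly, then rise.

carry_out(translation=[[0,0,0.008],[0,0,0],[0,0,0],[0,0,0],[0,0,0],[0,0,0],[0,0,0],[0,0,0],[0,0,0.03],[0,0,0.06],[0,0,0.1],[0,0,0.1]], yaw=[0,0,0,0,0,0,0,0,0,0,0,0], gripper=[0,0.12,0.16,0.2,0.25,0.3,0.35,0.35,0.35,0.35,0.35,0.35])

```text
time_s: 13.43
tcp_pos: [0.4325, -0.3888, 0.1216]
ee_rot: [-0.0, 0.602, 0.799, 0.0]
contact_force: [0.1, -0.3, 0.6]
width: 0.0334
gripper_force: 0.0
```

carry_out(translation=[[0,0,0.15],[0,0,0.15],[0.1,0.15,0],[0.1,0.15,0],[0.1,0.15,0],[0.1,0.15,0],[0.1,0.15,0],[0,0.15,0],[0,0.15,0],[0,0.1,0],[0,0,0],[0,0,0]], yaw=[0,0,0,0,0,0,0,0,0,0,0,0], gripper=[0.35,0.35,0.35,0.35,0.35,0.35,0.35,0.35,0.35,0.35,0.35,0.35])

```text
time_s: 14.43
tcp_pos: [0.5329, -0.1583, 0.1815]
ee_rot: [0.0, 0.601, 0.799, 0.0]
contact_force: [-0.2, -0.1, 0.3]
width: 0.0327
gripper_force: 0.0
```

```bash
python3 - <<'E'
from h import *
from bench import status,vision
c=vision.capture("scene");t=vision.capture("top")
a=cv2.resize(c["img"][110:220,290:410],(400,367),interpolation=2)
b=cv2.resize(t["img"][190:300,350:470],(400,367),interpolation=2)
cv2.imwrite("pics/p7.png",np.hstack([a,b])[...,::-1])
E
```

```text
(no output)
```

View pics/p7.png

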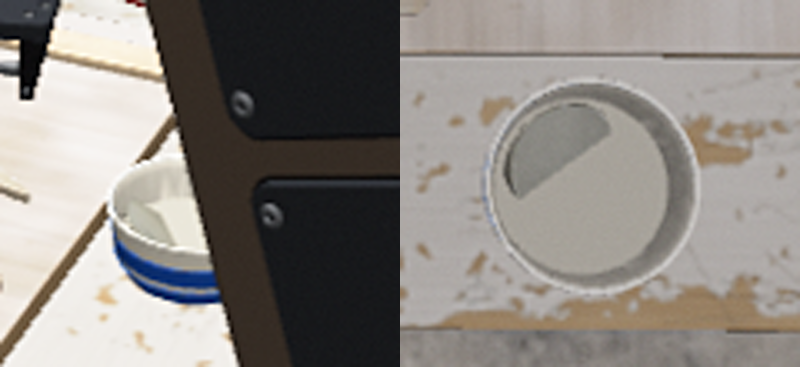

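In the top crop a grey half-moon sits in the bowl around (555,145), with a straight edge from (515,197) to (610,125). It could be the disc's face or a shadow on it. The 10 picture views are used up, so I'll check it numerically.

```bash
python3 - <<'E'
from h import *
from bench import vision
o=np.load("top0.npz")["img"].astype(int);t=vision.capture("top");n=t["img"].astype(int)
g=n.sum(2)//3; d=(n-o).sum(2)//3
print("after"); print('\n'.join(' '.join(f"{v:3d}" for v in r[380:436:2]) for r in g[214:276:3]))
print("diff"); print('\n'.join(' '.join(f"{v:3d}" for v in r[380:436:2]) for r in d[214:276:3]))
t2=vision.capture("top")["img"].astype(int);print("motion",abs(t2-n)[205:285,370:445].max())
E
```

```text
after
171 170 170 168 164 171 171 155 171 176 189 190 187 194 192 189 185 169 184 173 172 171 172 172 172 172 171 170
172 170 173 171 172 177 196 176 134 124 118 113 113 112 110 113 115 115 125 131 193 191 170 169 171 170 173 172
134 135 160 166 194 109 115 126 141 143 150 150 155 161 152 135 118 105 108 105 106 121 141 196 174 171 171 173
155 168 191 141 123 160 148 124 132 132 134 133 129 128 127 138 161 165 151 104 102 104 109 123 158 191 171 171
168 190 128 157 154 130 135 134 136 137 135 130 128 124 127 125 147 161 160 162 158 123 125 112 109 128 195 161
199 124 165 117 134 134 135 134 136 136 139 133 131 128 129 123 127 161 159 160 162 163 132 104 103 116 124 198
136 164 109 135 131 135 135 134 133 135 136 132 126 125 126 157 162 161 160 159 160 160 162 143 115 113 110 129
160 118 124 133 134 133 133 130 133 134 130 131 129 157 161 159 160 161 160 159 159 160 159 164 105 107 111 122
160  77 133 131 132 134 136 133 136 127 134 156 160 161 158 159 160 159 160 159 159 160 160 160 155  99 107 107
151  69 136 128 131 129 129 129 136 156 162 162 161 160 159 162 161 163 160 162 161 15
[... 2923 characters left out ...]
 32  28  26  27  29
 31  32  33  32  33  33  32  31  34  32  31  31  32  33  30  32  33  32  31  32  33  31  32  32  30  29  27  31
 31  31  31  29  31  31  33  33  30  32  31  29  30  32  34  33  30  33  31  32  34  33  30  24  22  27  27  34
 32  33  34  29  37  30  28  33  30  33  31  30  31  29  32  33  30  33  33  31  34  27  23  25  26  28  34  32
 31  33  35  32  31  28  30  33  30  32  30  31  30  32  28  31  35  32  30  28  27  32  27  26  30  34  34  36
 30  32  34  32  27  36  31  26  26  30  34  29  33  34  34  31  26  26  26  26  25  30  31  37  31  31  32  32
 33  32  34  34  32  36  33  33  34  31  30  29  25  27  25  34  28  30  30  32  34  33  30  28  31  29  33  31
motion 8
```

```bash
python3 - <<'E'
from h import *
from bench import vision,status
o=np.load("top0.npz");t=vision.capture("top");n=t["img"]
print("disc in pocket",o["img"][180:195,230:244].reshape(-1,3).mean(0),"moon",n[226:238,390:400].reshape(-1,3).mean(0),"floor",n[250:262,400:420].reshape(-1,3).mean(0),"floor before",o["img"][226:238,390:400].reshape(-1,3).mean(0))
b=np.array([.4332,-.3888])
for u,v in [(414,229),(388,247),(401,238),(391,223)]: 
    p=plane(t,u,v,.015);print(p,np.hypot(*(p[:2]-b))*1e3)
g=n.astype(int).sum(2)//3
print('\n'.join(' '.join(f"{v:3d}" for v in r[380:420]) for r in g[226:250:2]))
m=cv2.inRange(g.astype(np.uint8),118,145);k=np.zeros_like(m);cv2.circle(k,(407,246),28,255,-1);m&=k
c=max(cv2.findContours(m,0,1)[0],key=cv2.contourArea);print(cv2.contourArea(c),cv2.minAreaRect(c))
s=vision.capture("scene");np.savez("scene8.npz",**s)
q=s["img"].astype(int)
print('\n'.join(' '.join(f"{v:3d}" for v in r[322:354]) for r in (q.sum(2)//3)[156:186:2]))
E
```

```text
disc in pocket [105.98571429 104.58095238  99.73809524] moon [137.70833333 136.28333333 130.55      ] floor [166.19166667 161.49583333 153.4875    ] floor before [133.68333333 129.575      122.45833333]
[ 0.46638782 -0.41330696  0.015     ] 41.25557352778416
[ 0.43124972 -0.36242227  0.015     ] 26.44973467401289
[ 0.44878415 -0.38781447  0.015     ] 15.615278083005052
[ 0.47771978 -0.36894105  0.015     ] 48.74821744126622
167 175 192 143 126 141 158 155 155 137 130 133 135 133 133 134 137 138 136 135 138 133 134 130 130 129 126 125 126 128 122 123 147 165 162 161 160 163 160 165
183 182 132 127 159 155 125 133 128 137 135 134 136 135 135 135 137 135 136 138 136 133 132 133 129 130 129 128 132 124 123 126 130 151 162 161 160 159 161 161
179 128 139 165 155 132 120 132 135 136 136 136 133 133 133 135 133 134 135 137 137 134 133 132 131 125 127 129 126 124 122 128 140 153 163 161 159 161 160 161
133 155 163 142 110 115 134 133 135 135 134 135 134 136 133 136 135 135 138 136 136 131 132 132 128 127 128 127 127 137 156 164 161 161 159 160 161 159 161 161
136 167 146 105 120 134 129 130 
[... 2575 characters left out ...]
 230 229 228 228 228 228 228 228 231 218 133  29  42  43  43
240 188 157 217 204 190 194 181 187 186 187 186 186 184 181 172 167 205 231 229 228 228 228 228 227 228 235 196  48  38  42  44
239 174  98 128 179 241 238 159 171 180 183 182 185 185 184 183 178 174 206 230 228 228 228 228 228 228 231 216 133  30  41  45
245 216  89 110 117 125 162 199 236 239 189 178 172 171 184 185 183 181 176 206 230 229 228 227 228 228 228 234 205  87  36  43
243 219  95  81 125 124 127 127 125 131 154 177 227 244 221 191 178 178 177 175 206 231 228 228 228 227 228 231 217 131  27  41
243 232 133  35  62  99 122 130 133 133 136 135 135 133 140 164 170 171 195 228 247 252 253 246 241 239 233 230 234 210 104  36
```

The half-moon has the disc's colour and does not move. Its centre is about 16 mm from the bowl's axis, low down and nearly flat, and the bowl's rim hasn't shifted. The gripper is clear of everything, so I'll hand in.

```bash
python3 -c "
from bench import job;print(job.finish_job())"
```

```text
the job is handed in; nothing more can be done
None
```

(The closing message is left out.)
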